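# Start the sanding corner: hatch, extractor, disc sander

## Task

Get the disc sander ready to work with its dust extraction running, just by pressing with the closed fingertips - nothing is to be gripped or picked up: first press the extractor's open filter hatch fully shut, then switch its fan on by pressing the raised end of the green rocker right down, and only then press the sander's green START button fully in, so that it stays in. Do not swing the hatch further open, leave the white rocker off, and leave the workpiece, tools and other loose things where they are.

Things in the scene. Friction and masses are not known exactly. Their poses are not given: they have to be found in the camera images.
- extractor: Bench dust extractor, a grey steel box 300 (its x) x 260 (its y) x 170 mm high, fixed to the table, z upright; origin at the centre of its underside, on the table. Intake grille faces its -x. On its flat top (z 170): a black control strip 85 mm deep along the -x edge with two rockers, and behind it the filter hatch. It stands left or right of the sander, turned by up to 0.2 rad.
- filter_hatch (a joint): Aluminium filter hatch on the extractor's top, 192 (x) x 240 (y) mm, 9 mm thick. Rad, 0 = shut (level), grows as it opens. Hinged along the extractor's +y rim (line parallel to its x, at y = +118, z = 170 mm); the free edge is on its -y side. Starts 0.25 to 0.45 open; the hinge is stiff, it stays where it is left, and about 2 N down near the free edge moves it.
- hatch_pad (a point): Top of the black rubber press pad (60 x 22 mm) on the hatch's free edge, near its front corner, 222 mm from the hinge line, 11.5 mm above the hatch's own zero plane. It moves with the hatch; with the hatch shut it lies at extractor x = -12.5, y = -104, z = 181.5 mm.
- fan_rocker (a joint): Green rocker of the extractor's fan. Rad, 0 = off (as found), 0.34 = on; stays where it is left. Cap 44 (extractor x) x 28 mm, V-shaped: two 22 mm halves meet in a valley at the pivot (extractor x = -112, y = -60, z = 175 mm). Off: the half towards the extractor's -x stands raised, its outer edge 7 mm above the pivot, and the other lies level.
- fan_rocker_end (a point): Point on top of the -x half of the green rocker, 18 mm from the pivot: where to press. 6 mm above the pivot when off, level with it when on. About 3 N here turns the rocker; at its stop (on) that half lies level at z 175 mm, 5 mm above the panel, and the other half stands up.
- timer_rocker (a joint): White rocker (run-on timer) on the same strip, like the green one but at extractor y = +60 mm; 0 = off, as found. Not to be used.
- sander: Disc sander on a 280 x 280 mm base, fixed, z upright; origin at the centre of the base's underside, on the table. A 125 mm disc faces its -x (top z 203, x = -40, y = -102 to +23 mm), motor behind; in front a steel work table, x -130 to -50, y -130 to +20, top z 140 mm. Grey starter box with two push buttons on the base, x -140 to -10, y +58 to +132, top z 133 mm. Turned by up to 0.2 rad.
- start_button (a joint): Green START button, 30 mm across, pressed straight down. Travel in m: 0 = out (as found), 0.006 = fully in. It needs about 4 to 5 N and stays in. START and STOP are linked: as one goes in the other comes out.
- start_top (a point): Centre of the top of the green START button: sander x = -112, y = +95, z = 145 mm when out, 139 mm when fully in.
- stop_top (a point): Centre of the top of the red STOP button, 34 mm across, 64 mm from START towards the sander's +x, z = 143 mm when in (as found) and 149 mm when out. Pressing it would lift START out again.
- blank: Round light-brown pendant blank, 42 mm across, 12 mm thick, lying on the sander's work table. Origin at the centre of its underside. Leave alone.
- shell_cup: Dark brown coconut-shell cup, 96 mm across, 55 mm high, near the robot, origin at the centre of its underside. Leave alone.
- pliers: Red-handled pliers lying flat, 170 mm long, origin on the table below their pivot. Leave alone.
- file: File with a wooden handle, 225 mm long, lying on the left, origin on the table below the handle's front end. Leave alone.
- fretsaw: Fretsaw with a wooden handle and steel frame, 250 x 105 mm, lying on the right, origin on the table below the blade. Leave alone.
- glue: White glue bottle with a blue cap, 52 mm across, 130 mm high, behind the gap between the machines, origin at the centre of its underside. Leave alone.
- drill_stand: Grey stand with twist drills, 75 x 105 mm, about 105 mm high, on the left, origin at the centre of its underside. Leave alone.
- sanding_block: Cork sanding block, 100 x 60 x 32 mm, near the robot on the left, origin at the centre of its underside. Leave alone.

How it is judged (in metres and radians):
On the way, in this order (a step that is already met when the one before it is completed fails the run):
1. the filter hatch is pressed fully shut (value of joint filter_hatch below 0.04 rad), for 0.2 s.
2. the green fan rocker is on (value of joint fan_rocker above 0.28 rad), for 0.2 s.
3. the START button is in (value of joint start_button above 0.0045 m), for 0.2 s.
At the end, for the whole second after the job is handed in: Hatch within 0.04 rad of shut, green rocker beyond 0.28 of its 0.34 rad, START in by more than 4.5 of its 6 mm, white rocker below 0.08 rad (off) (value of joint filter_hatch below 0.04 rad and value of joint fan_rocker above 0.28 rad and value of joint start_button above 0.0045 m and value of joint timer_rocker below 0.08 rad); the robot touches nothing.
It fails at once if the fan is switched on while the hatch is open (value of joint fan_rocker above 0.2 rad and value of joint filter_hatch above 0.06 rad).
It fails at once if the sander is started while the fan is off (value of joint start_button above 0.003 m and value of joint fan_rocker below 0.2 rad).
It fails at once if the white rocker is tipped (value of joint timer_rocker above 0.12 rad).
It fails at once if the hatch is swung open further (beyond 0.55 rad) (value of joint filter_hatch above 0.55 rad).
It fails at once if a loose thing lying about (blank, cup, pliers, file, fretsaw, glue, drill stand, sanding block) is moved by more than 20 mm or lifted (distance of any of blank, shell_cup, pliers, file, fretsaw, glue, drill_stand, sanding_block from where it was at the start of the episode above 0.02 m).
It also fails if it takes over 58 s, if anything falls off the work surface, if the arm or the gripper's body presses on something with over 40 N, if the wrist force passes 120 N, or if a joint passes its speed limit or range.

## Robot

A 6-joint arm with a two-finger parallel gripper is mounted at the origin on the work surface. World frame = base frame: x ahead of the robot, y to its left, z up, the work surface at z = 0. Lengths are in m, angles in degrees, forces in N, time in s.
With the tool pointing down it reaches from about 0.4 to 0.825 m from the base axis. Payload 7 kg.
Tool frame: the origin (TCP) lies midway between the tips of the shut fingers; the grasp point (between the pads) lies 19 mm behind it; z points along the fingers, y is the direction in which the jaws open and shut (so a half turn about z gives the same grasp; the last joint's range is limited). The gripper opens to 88 mm and grips with 3 to 60 N. Pads are 19 mm wide; open, the fingers measure 130 mm over their backs; the gripper's body (78 mm by 193 mm) begins 47 mm behind the grasp point.
Start: joints at [-59.41, 20.546, 0.682, 0, -70.136, -16.507], TCP at [0.164, -0.655, 0.202] pointing down, gripper open.
Joint ranges: [-176.03, 176.03], [-82.01, 121.73], [-58.28, 71.71], [-173.87, 95.51], [-174.79, -0.11], [-173.66, 173.66]. Speed limits (degrees/s): [136.94, 136.94, 172.46, 180, 180, 180].

## Interface

Orientations are given as [roll, pitch, yaw] about the fixed x, y, z axes, in that order (R = Rz(yaw) Ry(pitch) Rx(roll)).
In Python, from plant import get_state, capture, close_job gives the robot as it stands.
- The arm moves only by the tool apply_moves, never from a script. Its argument "commands" is a list of rows, each an object with "grip": the opening, from 0 (shut) to 1 (fully open); "dp": the shift along the tool's x, y, z in mm, a list of three; "yaw": the turn about the tool's z in rad. A call has 1 to 12 rows; each row is the pose to reach, as a shift and turn from the pose commanded when the call began, along the tool's axes at that moment; what a row does not reach only later rows make up. A row lasts 1/8 s, in which the tool goes at most 62.5 mm and 10.7 degrees, less where a joint would pass 70% of its speed; a pose out of reach is approached as far as the arm can. A call with a gripper value outside its range is refused whole. The fingers move at their own pace and stop on an object; "newtons" is the grip in N (left out, the last holds). Time passes only in rows, so rows that repeat a pose let the fingers close. It gives the time, the measured TCP pose, the force and the opening at its end, in the units of the state.
- get_state(): the state, without advancing time (a new reading comes with each control period).
- capture(name): name is "side" or "top"; returns a dict with "color" (480x640x3 uint8, red, green, blue), "camera_matrix" (3x3 intrinsics, pixels), "xyz" and "rotation" of the camera in the world. Camera axes: x right, y up, looking along -z (the intrinsics and any distortion apply to the point x, -y, -z); pixel columns grow to the right and rows downward; lengths in m; the calibration is good to about 2 mm. A picture is of the moment at which its call begins. There is no depth.
- close_job(): hands the job in, once; it reports no verdict.
The state is a dict: "time_s": time; "joints": joint angles; "qd": joint speeds; "joint_torque": joint torques, N m; "tcp_pos": TCP position; "eef_rot": TCP orientation; "contact_force": force on the tool from outside, world axes, zero at the start; "moment": the same for the moment, N m; "gripper_width": finger opening in m.
Only numpy, scipy, OpenCV 4.12 (cv2) and the standard library are available. Lean on these libraries where they do the work, as an engineer would, in place of code of your own. Each camera call takes 0.05 s, during which the arm holds its last target.

## Working session

There is one attempt and no reset: what is moved stays moved. The work goes in short steps, Python scripts to look and compute and a tool call to move; the robot and the scene stay as the last step left them, time stands still between calls to the robot, and variables do not carry over. Pictures are saved under pics/ and viewed, and the job is handed in when it is done.

Besides the shell and the picture viewer there is one more tool, called after "Emit:" as name([rows], argument=value, ...), one row to a line, values as JSON. apply_moves: Moves the arm, as the interface text tells. Its arguments: {"type":"object","properties":{"commands":{"type":"array","items":{"type":"object","properties":{"grip":{"type":"number"},"dp":{"type":"array","items":{"type":"number"}},"yaw":{"type":"number"}}}},"newtons":{"type":"number"}},"required":["commands"]}

```bash
mkdir -p pics; ls; python3 - <<'E'
from plant import get_state, capture
import cv2
print(get_state())
for n in("side","top"):
    c=capture(n); cv2.imwrite(f"pics/{n}0.png",c["color"][:,:,::-1]); print(n,{k:v for k,v in c.items() if k!="color"})
E
```

```text
pics
{'time_s': 0.0, 'joints': array([-5.94096148e+01,  2.05918276e+01,  6.32851943e-01, -2.07400836e-02,
       -7.01369407e+01, -1.65104240e+01]), 'qd': array([ 0.02355373, -0.05889292, -0.02107031,  0.02385251, -0.00441257,
        0.04440302]), 'joint_torque': array([-8.65404490e-04, -5.82717061e+01,  2.93041921e+01,  6.99676797e+00,
        6.67884975e-03, -1.17167656e-04]), 'tcp_pos': array([ 0.16408683, -0.65418609,  0.20090936]), 'eef_rot': array([ 1.79902497e+02, -8.56819399e-03, -1.65927095e+02]), 'contact_force': array([-0.38865444, -0.36160431, -0.25729439]), 'moment': array([ 0.02576198, -0.02434754,  0.01712624]), 'gripper_width': 0.08736935855142694}
side {'camera_matrix': array([[593.92589396,   0.        , 315.33049123],
       [  0.        , 593.92589396, 236.32499784],
       [  0.        ,   0.        ,   1.        ]]), 'xyz': array([ 0.17663681, -1.22720396,  1.35181245]), 'rotation': array([ 45.95287986,  -0.968196  , -14.79495032])}
top {'camera_matrix': array([[613.14308328,   0.        , 313.55656294],
       [  0.        , 613.14308328, 234.38931386],
       [  0.        ,   0.        ,   1.        ]]), 'xyz': array([2.38684625e-01, 1.33827380e-03, 1.91693810e+00]), 'rotation': array([ 8.85248653e+00, -6.15470075e-02, -9.01193230e+01])}
```

View pics/side0.png

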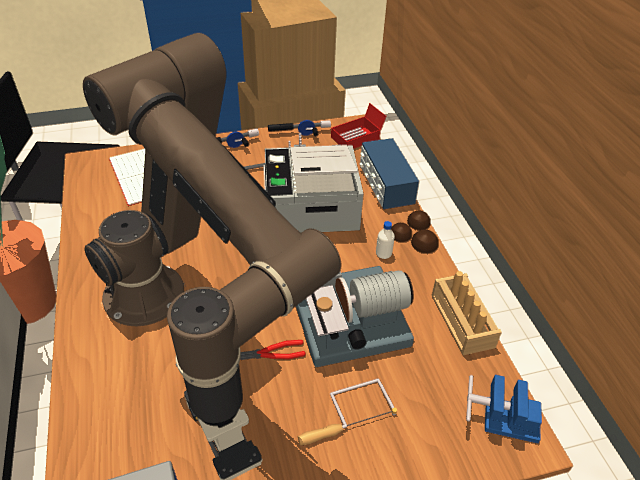

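View pics/top0.png

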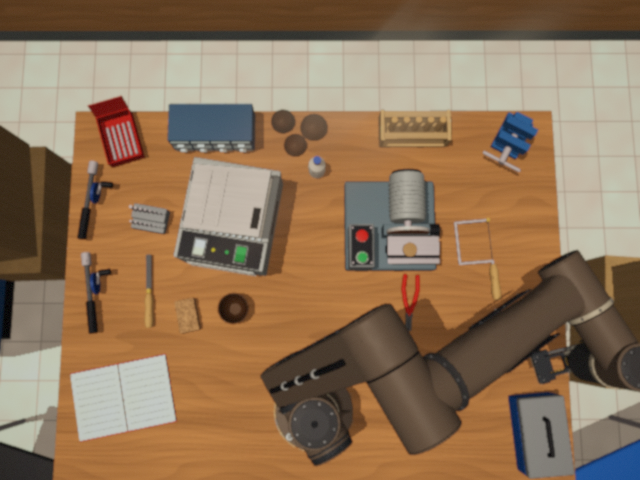

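The side view shows the extractor at about (315,190) and the sander at about (355,315), with the arm hiding the starter box. In the top view the extractor is at (228,218), the sander at (392,225), START at (362,258) and the green rocker at (241,254). I'll zoom in next.

```bash
cat > h.py <<'E'
import numpy as np, cv2
from scipy.spatial.transform import Rotation as R
from plant import get_state, capture
def cam(c):
    Rm=R.from_euler('xyz',c["rotation"],degrees=True).as_matrix(); return c["camera_matrix"],Rm,np.array(c["xyz"])
def proj(c,P):
    K,Rm,t=cam(c); p=(np.atleast_2d(P)-t)@Rm; p=p*[1,-1,-1]; p=p@K.T; return p[:,:2]/p[:,2:]
def ray(c,uv):
    K,Rm,t=cam(c); d=np.linalg.inv(K)@[uv[0],uv[1],1]; d=d*[1,-1,-1]; d=Rm@d; return t,d
def atz(c,uv,z):
    t,d=ray(c,uv); return t+d*(z-t[2])/d[2]
def tri(c1,u1,c2,u2):
    t1,d1=ray(c1,u1);t2,d2=ray(c2,u2); A=np.c_[d1,-d2]; s=np.linalg.lstsq(A,t2-t1,rcond=None)[0]
    a=t1+s[0]*d1;b=t2+s[1]*d2; return (a+b)/2,np.linalg.norm(a-b)
def crop(c,box,f,name):
    x0,y0,x1,y1=box; im=c["color"][y0:y1,x0:x1,::-1]; cv2.imwrite(name,cv2.resize(im,None,fx=f,fy=f,interpolation=cv2.INTER_CUBIC))
E
python3 - <<'E'
from h import *
s=capture("side");t=capture("top")
p=get_state()["tcp_pos"];print(proj(s,p),proj(t,p))
crop(t,(165,145,295,285),4,"pics/t_ext.png")
crop(t,(335,160,450,280),4,"pics/t_san.png")
crop(s,(250,125,420,265),4,"pics/s_ext.png")
E
```

```text
[[226.87090728 456.29907143]] [[551.61008203 356.84645087]]
```

View pics/t_ext.png

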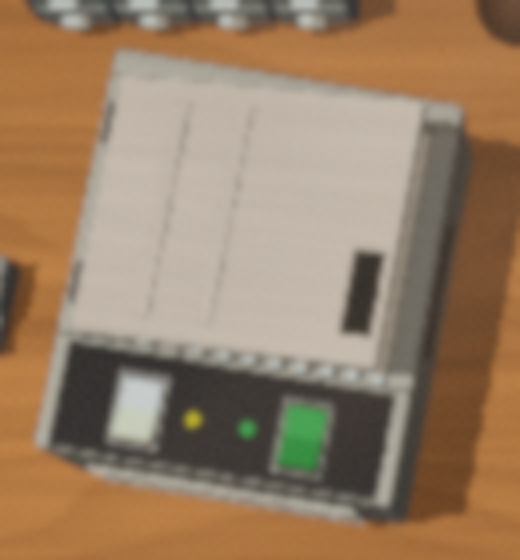

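View pics/t_san.png

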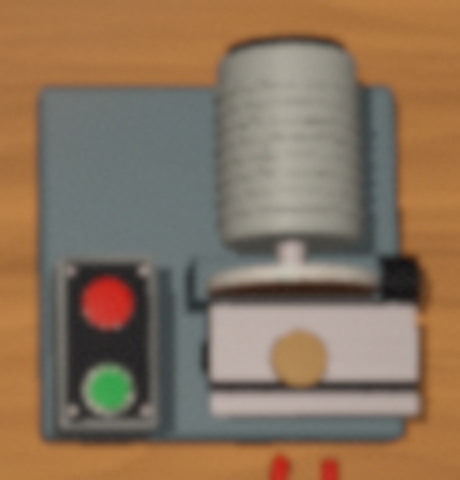

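View pics/s_ext.png

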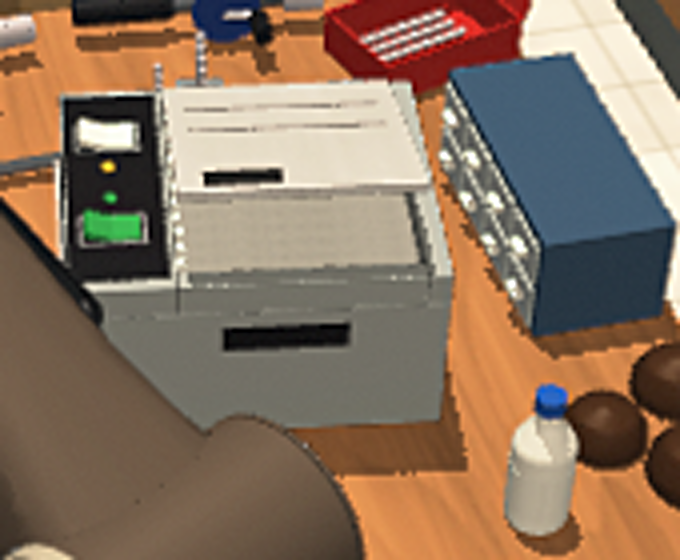

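```bash
cat > m.py <<'E'
from h import *
from scipy.optimize import least_squares
s=capture("side");t=capture("top")
T=lambda a,x0=165,y0=145:(x0+(a[0]+.5)/4-.5,y0+(a[1]+.5)/4-.5)
S=lambda a:T(a,250,125); B=lambda a:T(a,335,160)
for n,a,b in [("white",(138,408),(108,134)),("green",(302,437),(112,228)),("pad",(362,292),(243,177))]:
    print(n,*tri(t,T(a),s,S(b)))
# extractor fit; frames centred at pivots, z~172
def W(p,P): 
    c,sn=np.cos(p[2]),np.sin(p[2]); P=np.atleast_2d(P); return np.c_[p[0]+c*P[:,0]-sn*P[:,1],p[1]+sn*P[:,0]+c*P[:,1],P[:,2]]
def pad(th): r,h=.222,.0115; return [-.0125,.118-r*np.cos(th)+h*np.sin(th)*1,.170+r*np.sin(th)+h*np.cos(th)]
def f(p):
    P=np.array([[-.112,.06,.173],[-.112,-.06,.173],pad(p[3])]); w=W(p,P)
    return np.r_[(proj(t,w)-[T((138,408)),T((302,437)),T((362,292))]).ravel(),(proj(s,w)-[S((108,134)),S((112,228)),S((243,177))]).ravel()]
r=least_squares(f,[.6,.3,-.2,.3]); p=r.x
print("ext",p,np.round(r.fun,2))
np.save("ext.npy",p)
print("pad now",W(p,pad(p[3])),"shut",W(p,pad(0)))
print("rocker end",W(p,[-.130,-.06,.181]), "reach",np.linalg.norm(W(p,[-.13,-.06,0])))
st=atz(t,B((110,388)),.145);sp=atz(t,B((108,301)),.143); print("start",st,"stop",sp,np.linalg.norm(st-sp),np.degrees(np.arctan2((sp-st)[1],(sp-st)[0])))
E
python3 m.py
```

```text
white [0.47522486 0.32588374 0.18013441] 0.0015946581203714933
green [0.45384654 0.20878988 0.17736053] 0.00033946448134807315
pad [0.54651288 0.16060687 0.24681543] 0.0008737719024994461
ext [ 0.57548809  0.24904165 -0.18328662  0.29416419] [-0.4  -0.31 -0.4  -0.07 -0.33 -0.09 -0.02  1.3   0.05  0.74 -0.21  0.19]
pad now [[0.54658798 0.16171672 0.24537271]] shut [[0.5442422  0.14906193 0.1815    ]]
rocker end [[0.43672986 0.21374073 0.181     ]] reach 0.4862284170673959
start [ 0.44892845 -0.14226906  0.145     ] stop [ 0.51325579 -0.14188184  0.143     ] 0.0643595893816024 0.34489733587309124
```

The two views agree: rockers at z ≈ 0.178, pad at z ≈ 0.246, hatch open about 0.29 rad, and START to STOP measures 64.4 mm. I'll raise and close the gripper, then travel.

Emit:
apply_moves([
  {"grip":0,"dp":[0,0,-60],"yaw":0},
  {"grip":0,"dp":[0,0,-120],"yaw":0},
  {"grip":0,"dp":[0,0,-150],"yaw":0},
  {"grip":0,"dp":[0,0,-150],"yaw":0},
  {"grip":0,"dp":[0,0,-150],"yaw":0},
  {"grip":0,"dp":[0,0,-150],"yaw":0},
])

```text
time_s: 1.05
tcp_pos: [0.1641, -0.6542, 0.3503]
eef_rot: [179.9, -0.0, -165.9]
contact_force: [0.4, 0.0, -0.2]
gripper_width: 0.0333
```

```bash
cat >> h.py <<'E'
def rel(P,yaw_deg):
    st=get_state(); Rm=R.from_euler('xyz',st["eef_rot"],degrees=True).as_matrix()
    d=Rm.T@(np.array(P)-st["tcp_pos"])*1e3
    Rt=R.from_euler('xyz',[180,0,yaw_deg],degrees=True).as_matrix()
    rv=R.from_matrix(Rm.T@Rt).as_rotvec()
    print("t",st["time_s"],"tcp",np.round(st["tcp_pos"],4),"rot",np.round(st["eef_rot"],2),"F",np.round(st["contact_force"],2),"w",round(st["gripper_width"],4),"j",np.round(st["joints"],1))
    print("dp",np.round(d,1),"rotvec",np.round(rv,3))
E
python3 - <<'E'
from h import *
rel([.546,.155,.33],169.5)
E
```

```text
t 1.05 tcp [ 0.1641 -0.6542  0.3503] rot [ 1.7986e+02 -2.0000e-02 -1.6592e+02] F [ 0.36  0.03 -0.24] w 0.0333 j [-59.4  17.9  15.6  -0.  -87.9 -16.5]
dp [-567.3  691.9   21.8] rotvec [ 0.002 -0.001  0.429]
```

Emit:
apply_moves([
  {"grip":0,"dp":[-38,46,0],"yaw":0.03},
  {"grip":0,"dp":[-76,92,0],"yaw":0.06},
  {"grip":0,"dp":[-114,138,0],"yaw":0.09},
  {"grip":0,"dp":[-152,184,0],"yaw":0.12},
  {"grip":0,"dp":[-190,230,0],"yaw":0.15},
  {"grip":0,"dp":[-228,276,0],"yaw":0.18},
  {"grip":0,"dp":[-266,322,0],"yaw":0.21},
  {"grip":0,"dp":[-304,368,0],"yaw":0.24},
  {"grip":0,"dp":[-342,414,0],"yaw":0.27},
  {"grip":0,"dp":[-380,460,0],"yaw":0.3},
  {"grip":0,"dp":[-418,506,0],"yaw":0.33},
  {"grip":0,"dp":[-418,506,0],"yaw":0.33},
])

```text
time_s: 2.55
tcp_pos: [0.4474, -0.0591, 0.3505]
eef_rot: [-180.0, -0.1, 175.4]
contact_force: [-0.2, -0.3, -0.0]
gripper_width: 0.0005
```

```bash
python3 - <<'E'
from h import *
rel([.546,.155,.30],169.5)
E
```

```text
t 2.55 tcp [ 0.4474 -0.0591  0.3505] rot [-1.7997e+02 -1.3000e-01  1.7543e+02] F [-0.21 -0.27 -0.  ] w 0.0005 j [  17.6   -5.   -10.5   -0.   -84.6 -112.2]
dp [-81.4 221.3  50.2] rotvec [-0.001 -0.002  0.104]
```

Emit:
apply_moves([
  {"grip":0,"dp":[-20,55,0],"yaw":0.03},
  {"grip":0,"dp":[-40,110,10],"yaw":0.06},
  {"grip":0,"dp":[-60,165,25],"yaw":0.09},
  {"grip":0,"dp":[-81,221,50],"yaw":0.104},
  {"grip":0,"dp":[-81,221,50],"yaw":0.104},
  {"grip":0,"dp":[-81,221,50],"yaw":0.104},
])

```text
time_s: 3.3
tcp_pos: [0.5456, 0.1505, 0.3012]
eef_rot: [-179.9, -0.1, 169.2]
contact_force: [-0.3, -0.2, 0.0]
gripper_width: 0.0005
```

```bash
python3 - <<'E'
from h import *
rel([.546,.157,.255],169.5)
s=capture("side");t=capture("top")
crop(s,(230,100,450,280),3,"pics/s1.png");crop(t,(335,160,450,280),3,"pics/t1.png")
crop(s,(270,260,430,380),4,"pics/s1b.png")
E
```

```text
t 3.3 tcp [0.5456 0.1505 0.3012] rot [-1.7991e+02 -6.0000e-02  1.6923e+02] F [-0.34 -0.15  0.04] w 0.0005 j [  35.2    7.5   -3.8    0.   -78.7 -136. ]
dp [ 0.8  6.5 46.2] rotvec [-0.002 -0.001 -0.005]
```

View pics/s1.png

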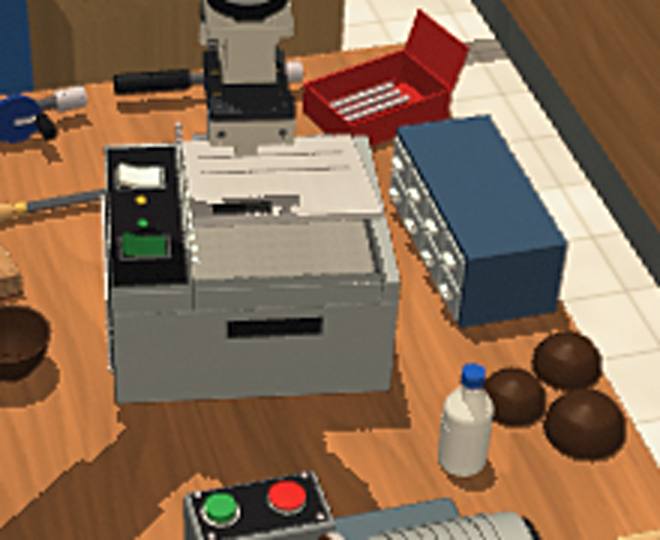

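View pics/s1b.png

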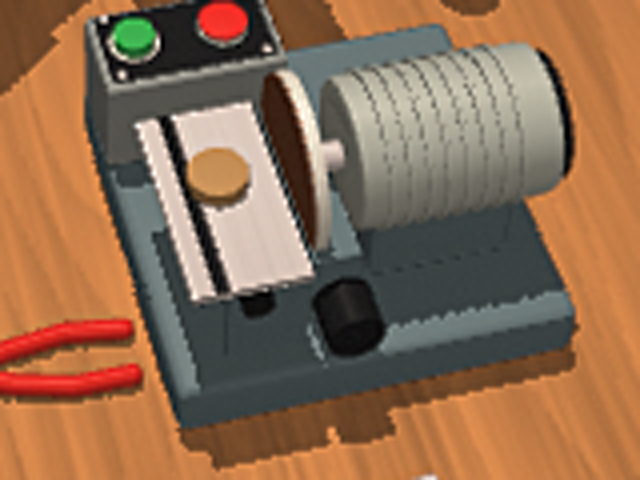

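START is visible in the side view at about (303,269), and the fingertips are above the pad. I'll triangulate START, then press the hatch down.

Emit:
apply_moves([
  {"grip":0,"dp":[0,4,25],"yaw":0},
  {"grip":0,"dp":[0,4,45],"yaw":0},
  {"grip":0,"dp":[0,4,55],"yaw":0},
  {"grip":0,"dp":[0,4,65],"yaw":0},
  {"grip":0,"dp":[0,4,75],"yaw":0},
  {"grip":0,"dp":[0,4,85],"yaw":0},
  {"grip":0,"dp":[0,4,95],"yaw":0},
  {"grip":0,"dp":[0,4,105],"yaw":0},
  {"grip":0,"dp":[0,4,110],"yaw":0},
])

```text
time_s: 4.53
tcp_pos: [0.5464, 0.155, 0.1911]
eef_rot: [-180.0, -0.0, 169.2]
contact_force: [-0.7, -1.2, 1.7]
gripper_width: 0.0006
```

```bash
python3 - <<'E'
from h import *
rel([.546,.152,.1815],169.5)
s=capture("side");t=capture("top")
B=lambda a:(335+(a[0]+.5)/4-.5,160+(a[1]+.5)/4-.5)
S=lambda a:(270+(a[0]+.5)/4-.5,260+(a[1]+.5)/4-.5)
print(tri(t,B((110,388)),s,S((134,36))),tri(t,B((108,301)),s,S((223,20))))
E
```

```text
t 4.525 tcp [0.5464 0.155  0.1911] rot [-1.7996e+02 -3.0000e-02  1.6922e+02] F [-0.73 -1.17  1.7 ] w 0.0006 j [  35.6   11.   -14.     0.   -65.1 -136.4]
dp [-0.1 -3.   9.6] rotvec [-0.001 -0.    -0.005]
(array([ 0.44913208, -0.14228416,  0.14513352]), np.float64(0.00043845647008945563)) (array([ 0.51321195, -0.14179204,  0.14440616]), np.float64(0.00034620712766617355))
```

START triangulates to (0.449, -0.142, 0.145), which matches the height given. I'll keep pressing the hatch down to its stop.

Emit:
apply_moves([
  {"grip":0,"dp":[0,-2,4],"yaw":0},
  {"grip":0,"dp":[0,-2,8],"yaw":0},
  {"grip":0,"dp":[0,-2,11],"yaw":0},
  {"grip":0,"dp":[0,-2,12],"yaw":0},
  {"grip":0,"dp":[0,-2,12],"yaw":0},
])

```text
time_s: 5.25
tcp_pos: [0.5461, 0.1531, 0.1797]
eef_rot: [-180.0, -0.0, 169.2]
contact_force: [0.3, -0.0, 0.4]
gripper_width: 0.0003
```

Emit:
apply_moves([
  {"grip":0,"dp":[0,0,1.5],"yaw":0},
  {"grip":0,"dp":[0,0,3],"yaw":0},
  {"grip":0,"dp":[0,0,3],"yaw":0},
])

```text
time_s: 5.62
tcp_pos: [0.5461, 0.1532, 0.1767]
eef_rot: [-180.0, -0.0, 169.2]
contact_force: [-0.7, -1.0, 1.1]
gripper_width: 0.0004
```

```bash
python3 - <<'E'
from h import *
rel([.546,.152,.1815],169.5)
s=capture("side");crop(s,(250,100,420,260),4,"pics/s2.png")
E
```

```text
t 5.625 tcp [0.5461 0.1532 0.1767] rot [-1.8000e+02 -2.0000e-02  1.6922e+02] F [-0.67 -0.99  1.06] w 0.0004 j [  35.4   11.5  -15.3   -0.   -63.2 -136.2]
dp [-0.1 -1.2 -4.8] rotvec [-0.    -0.    -0.005]
```

View pics/s2.png

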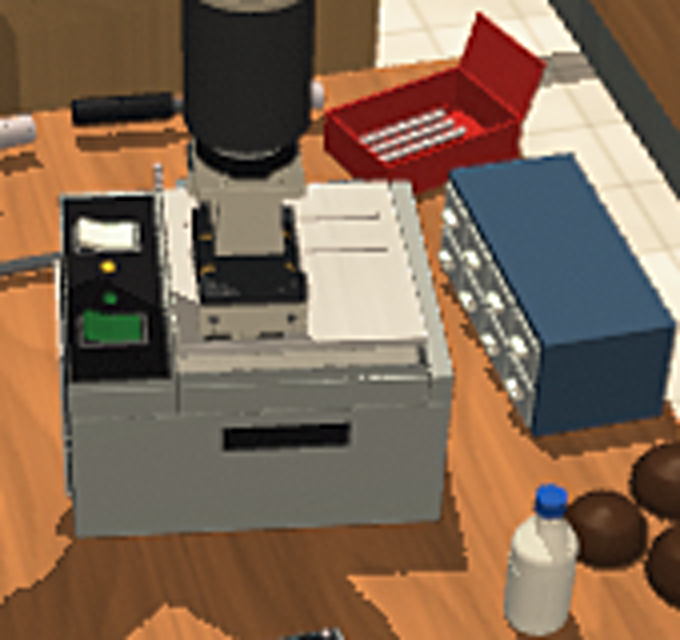

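```bash
python3 - <<'E'
from h import *
p=np.load("ext.npy");s=capture("side");t=capture("top")
tcp=get_state()["tcp_pos"]
c,n=np.cos(p[2]),np.sin(p[2]); d=tcp[:2]-p[:2]; print("tcp in ext",c*d[0]+n*d[1],-n*d[0]+c*d[1])
print(proj(s,tcp),(proj(s,tcp)-[250,100])*4, proj(t,tcp))
W=lambda P:np.r_[p[0]+c*P[0]-n*P[1],p[1]+n*P[0]+c*P[1],P[2]]
for P in [(-.06,-.122,.179),(.13,-.122,.179),(-.15,-.13,.17),(.15,-.13,.17),(-.15,.13,.17)]: print(P,(proj(s,W(P))-[250,100])*4)
crop(t,(165,145,295,285),4,"pics/t2.png")
E
```

```text
tcp in ext -0.011439829006287504 -0.09945818220749879
[[310.44597879 188.3374781 ]] [[241.78391515 353.3499124 ]] [[259.93263784 222.01073813]]
(-0.06, -0.122, 0.179) [[180.72089259 371.88249134]]
(0.13, -0.122, 0.179) [[426.43819897 363.23807906]]
(-0.15, -0.13, 0.17) [[ 63.79498963 391.77862166]]
(0.15, -0.13, 0.17) [[452.63206588 377.93037046]]
(-0.15, 0.13, 0.17) [[ 59.06914535 192.06310223]]
```

View pics/t2.png

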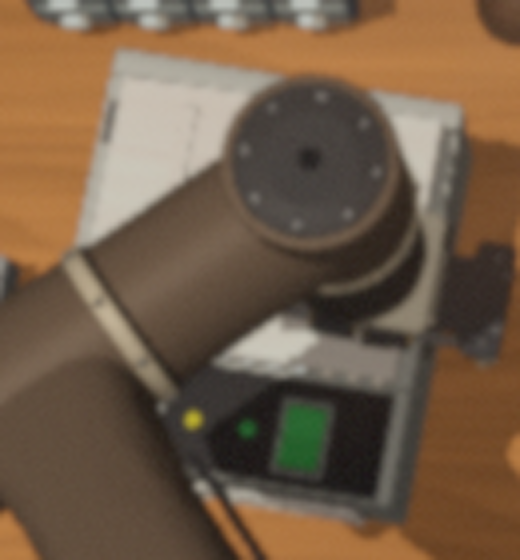

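```bash
python3 - <<'E'
from h import *
s=capture("side");crop(s,(285,165,370,205),9,"pics/s3.png")
E
```

```text
(no output)
```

View pics/s3.png

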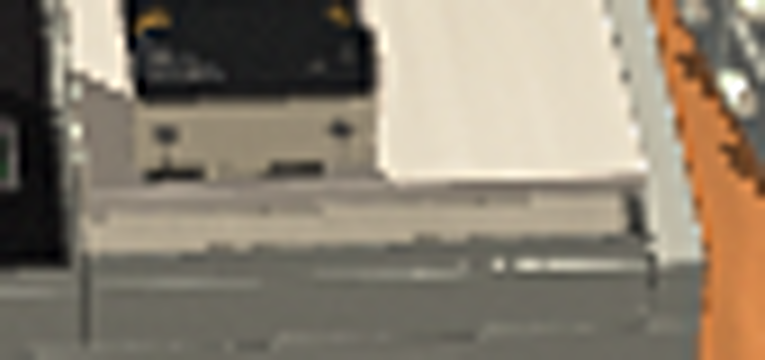

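```bash
python3 - <<'E'
from h import *
p=np.load("ext.npy");s=capture("side")
c,n=np.cos(p[2]),np.sin(p[2])
W=lambda P:np.r_[p[0]+c*P[0]-n*P[1],p[1]+n*P[0]+c*P[1],P[2]]
def H(x,r,h,th): return W((x,.118-r*np.cos(th)+h*np.sin(th),.17+r*np.sin(th)+h*np.cos(th)))
for th in (.294,.15,.1,.05,0): print(th,"corner top",proj(s,H(.1295,.24,.009,th)),"bottom",proj(s,H(.1295,.24,0,th)),"pad",proj(s,H(-.0125,.222,.0115,th)),H(-.0125,.222,.0115,th)[2])
print(proj(s,[.5456,.1505,.3012]))
for P in [(.15,-.13,.17),(.15,.13,.17),(-.15,-.13,.17),(-.15,-.13,0),(.15,-.13,0)]: print(P,proj(s,W(P)))
im=cv2.resize(s["color"][100:260,250:420,::-1],None,fx=4,fy=4,interpolation=cv2.INTER_CUBIC)
def L(a,b,col): 
    q=[tuple(int(v) for v in (proj(s,x)[0]-[250,100]+.5)*4) for x in (a,b)]; cv2.line(im,*q,col,1)
for a,b in [((.15,-.13,.17),(.15,.13,.17)),((.15,-.13,.17),(-.15,-.13,.17)),((-.15,-.13,.17),(-.15,.13,.17)),((-.15,-.13,0),(.15,-.13,0))]: L(W(a),W(b),(0,0,255))
L(H(.1295,.24,.009,0),H(-.0625,.24,.009,0),(255,0,0)); L(H(.1295,.24,.009,0),H(.1295,0,.009,0),(255,0,0))
cv2.imwrite("pics/ov.png",im)
E
```

```text
0.294 corner top [[357.4047586  170.44042497]] bottom [[357.32486429 173.22983101]] pad [[310.16145069 169.07248865]] 0.24533836705793344
0.15 corner top [[357.04593584 180.92867064]] bottom [[356.9099148  183.48091269]] pad [[310.24619743 178.82835337]] 0.21454613280540352
0.1 corner top [[356.87117176 184.35500579]] bottom [[356.71685275 186.80989437]] pad [[310.25093278 182.02640509]] 0.20360556639629315
0.05 corner top [[356.67187454 187.65357767]] bottom [[356.4999759  190.00426363]] pad [[310.24308726 185.11124292]] 0.19258100357263272
0 corner top [[356.44898712 190.81516841]] bottom [[356.26028247 193.05537933]] pad [[310.22282269 188.07419725]] 0.18150000000000002
[[310.98852955 156.31364014]]
(0.15, -0.13, 0.17) [[363.15801647 194.48259261]]
(0.15, 0.13, 0.17) [[353.04708594 145.35714459]]
(-0.15, -0.13, 0.17) [[265.94874741 197.94465541]]
(-0.15, -0.13, 0) [[268.08178811 237.76710276]]
(0.15, -0.13, 0) [[359.39558737 234.11396887]]
```

View pics/ov.png

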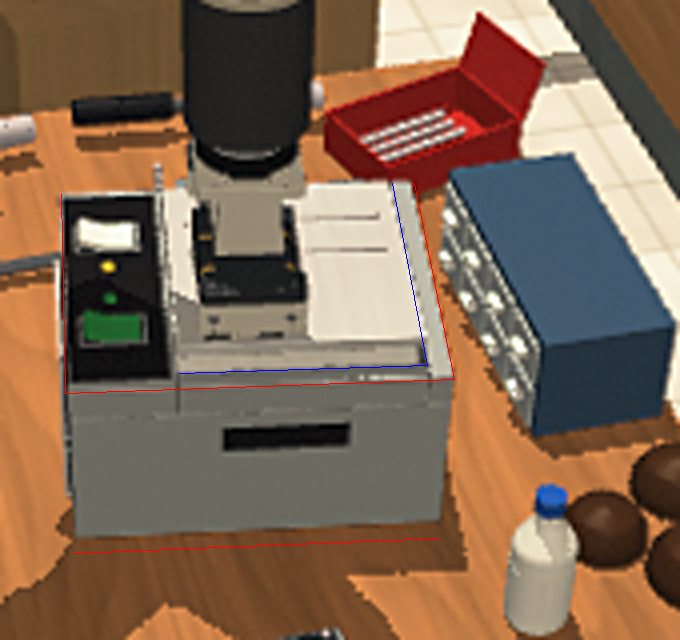

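The view shows the hatch is almost shut, but a sliver still seems open at row ~187. The wrist force is still low, so I'll press a little further and watch it.

Emit:
apply_moves([
  {"grip":0,"dp":[0,0,1.5],"yaw":0},
  {"grip":0,"dp":[0,0,3],"yaw":0},
  {"grip":0,"dp":[0,0,3],"yaw":0},
])

```text
time_s: 6.25
tcp_pos: [0.5462, 0.1531, 0.1737]
eef_rot: [-180.0, -0.0, 169.2]
contact_force: [-0.7, -0.4, 0.2]
gripper_width: 0.0007
```

```bash
python3 - <<'E'
from h import *
s=capture("side");crop(s,(285,145,370,205),9,"pics/s4.png")
for i in range(3): print(get_state()["contact_force"],get_state()["tcp_pos"])
E
```

```text
[ 0.041454   -0.33516404  0.3352637 ] [0.54618914 0.15320019 0.17372342]
[ 0.041454   -0.33516404  0.3352637 ] [0.54618914 0.15320019 0.17372342]
[ 0.041454   -0.33516404  0.3352637 ] [0.54618914 0.15320019 0.17372342]
```

View pics/s4.png

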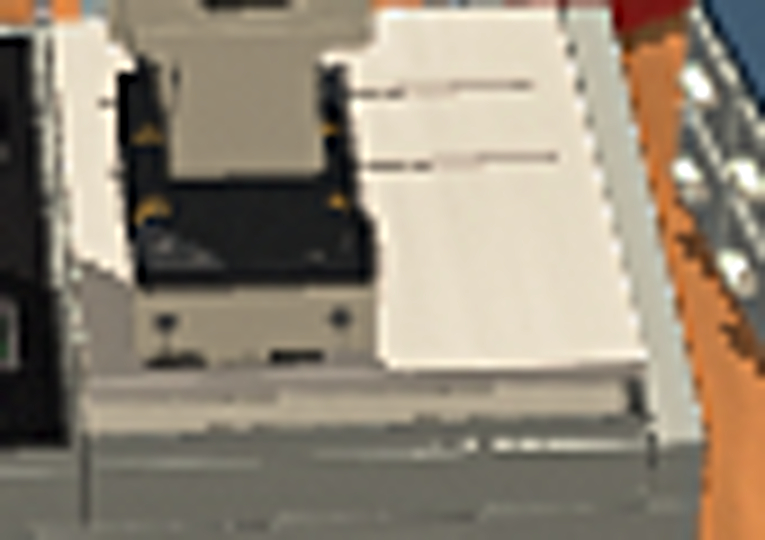

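```bash
python3 - <<'E'
from h import *
s=capture("side");st=get_state()
Rm=R.from_euler('xyz',st["eef_rot"],degrees=True).as_matrix();t0=st["tcp_pos"]
im=cv2.resize(s["color"][120:220,270:380,::-1],None,fx=7,fy=6.0*7/6,interpolation=cv2.INTER_CUBIC)
def box(hx,hy,z0,z1,col):
    P=np.array([[x,y,z] for z in(z0,z1) for x,y in((-hx,-hy),(hx,-hy),(hx,hy),(-hx,hy))])
    q=((proj(s,t0+P@Rm.T)-[270,120]+.5)*7).astype(int)
    for i in range(4):
        for a,b in((i,(i+1)%4),(i+4,(i+1)%4+4),(i,i+4)): cv2.line(im,tuple(map(int,q[a])),tuple(map(int,q[b])),col,1)
box(.039,.0965,-.066,-.12,(0,0,255)); box(.0095,.021,0,-.066,(255,0,0))
cv2.imwrite("pics/ov2.png",im)
E
```

```text
(no output)
```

View pics/ov2.png

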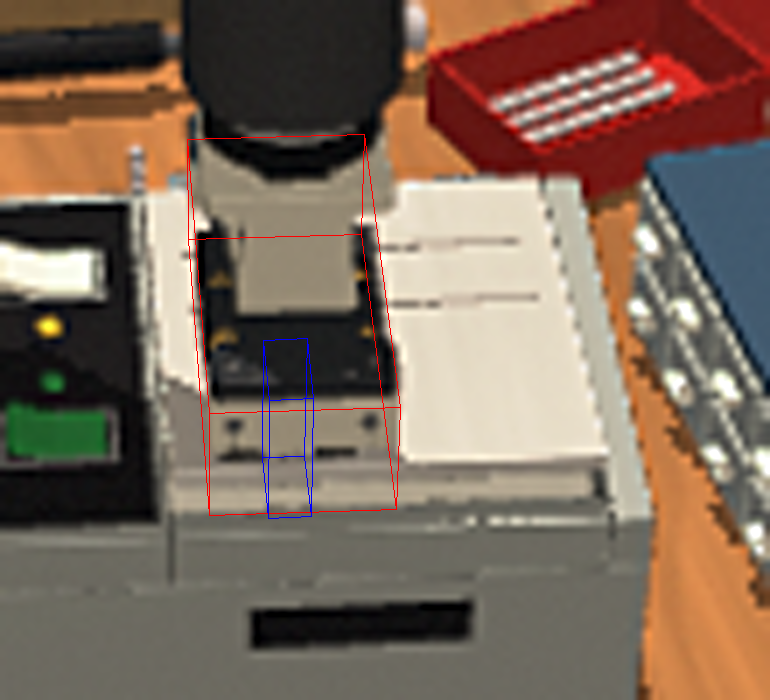

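Emit:
apply_moves([
  {"grip":0,"dp":[0,0,2],"yaw":0},
  {"grip":0,"dp":[0,0,4],"yaw":0},
  {"grip":0,"dp":[0,0,4],"yaw":0},
])

```text
time_s: 6.72
tcp_pos: [0.5462, 0.1531, 0.1696]
eef_rot: [-180.0, -0.0, 169.2]
contact_force: [-1.1, 0.6, 0.4]
gripper_width: 0.0006
```

```bash
python3 - <<'E'
from h import *
s=capture("side");crop(s,(285,145,370,205),9,"pics/s5.png")
E
```

```text
(no output)
```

View pics/s5.png

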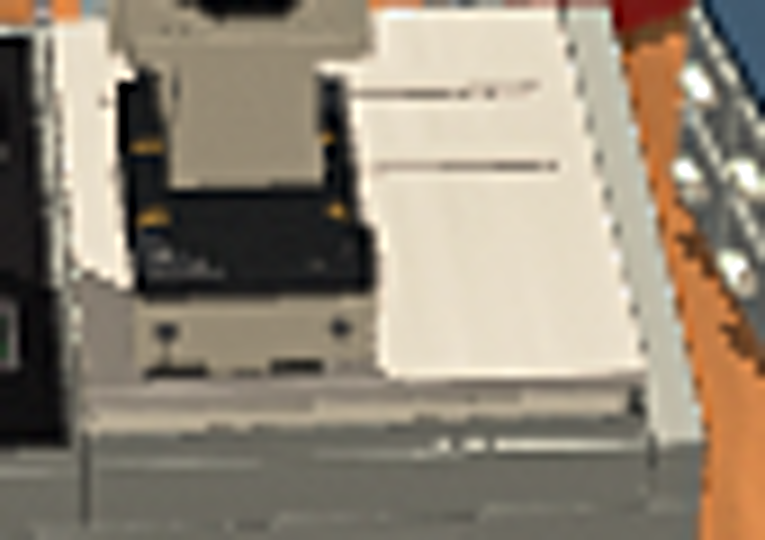

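The hatch follows the gripper, so the real contact is higher than the reported TCP and about 15 mm is left to go. I'll continue until the force rises.

Emit:
apply_moves([
  {"grip":0,"dp":[0,0,2],"yaw":0},
  {"grip":0,"dp":[0,0,4],"yaw":0},
  {"grip":0,"dp":[0,0,6],"yaw":0},
  {"grip":0,"dp":[0,0,8],"yaw":0},
  {"grip":0,"dp":[0,0,8],"yaw":0},
])

```text
time_s: 7.4
tcp_pos: [0.5462, 0.1533, 0.1616]
eef_rot: [180.0, -0.0, 169.2]
contact_force: [0.0, 0.7, -0.2]
gripper_width: 0.0004
```

Emit:
apply_moves([
  {"grip":0,"dp":[0,0,2],"yaw":0},
  {"grip":0,"dp":[0,0,3],"yaw":0},
  {"grip":0,"dp":[0,0,3],"yaw":0},
])

```text
time_s: 7.78
tcp_pos: [0.5462, 0.1532, 0.1588]
eef_rot: [180.0, -0.0, 169.2]
contact_force: [-0.6, -0.3, 0.4]
gripper_width: 0.0002
```

```bash
python3 - <<'E'
from h import *
s=capture("side");crop(s,(285,145,370,205),9,"pics/s6.png")
E
```

```text
(no output)
```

View pics/s6.png

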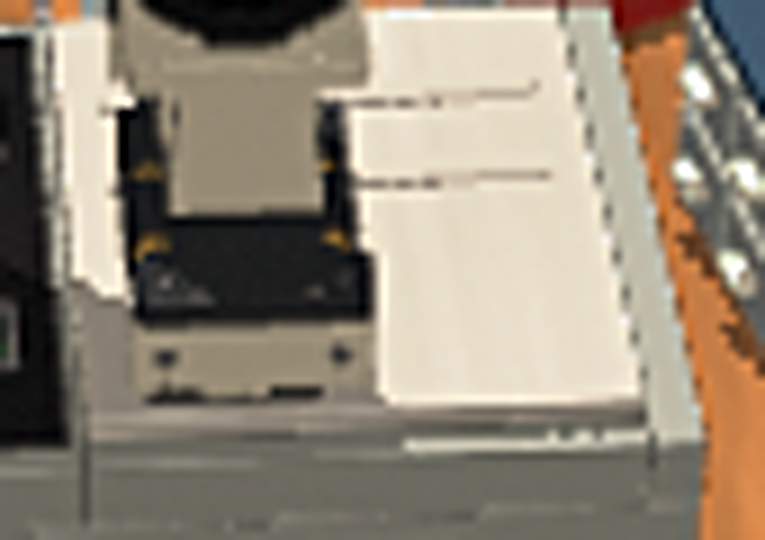

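Emit:
apply_moves([
  {"grip":0,"dp":[0,0,1.5],"yaw":0},
  {"grip":0,"dp":[0,0,3],"yaw":0},
  {"grip":0,"dp":[0,0,3],"yaw":0},
])

```text
time_s: 8.2
tcp_pos: [0.5462, 0.1532, 0.1557]
eef_rot: [180.0, -0.0, 169.2]
contact_force: [-0.1, 0.2, 0.4]
gripper_width: 0.0006
```

Emit:
apply_moves([
  {"grip":0,"dp":[0,0,1],"yaw":0},
  {"grip":0,"dp":[0,0,2],"yaw":0},
  {"grip":0,"dp":[0,0,2],"yaw":0},
])

```text
time_s: 8.57
tcp_pos: [0.5462, 0.1532, 0.1538]
eef_rot: [180.0, -0.0, 169.2]
contact_force: [-0.9, -0.7, 0.8]
gripper_width: 0.0003
```

```bash
python3 - <<'E'
from h import *
s=capture("side");crop(s,(285,145,370,205),9,"pics/s7.png")
print(get_state()["joint_torque"])
E
```

```text
[ 2.24103802e-01 -4.46519279e+01  2.69344032e+01  6.19584739e+00
  2.67295103e-02 -1.69279274e-04]
```

View pics/s7.png

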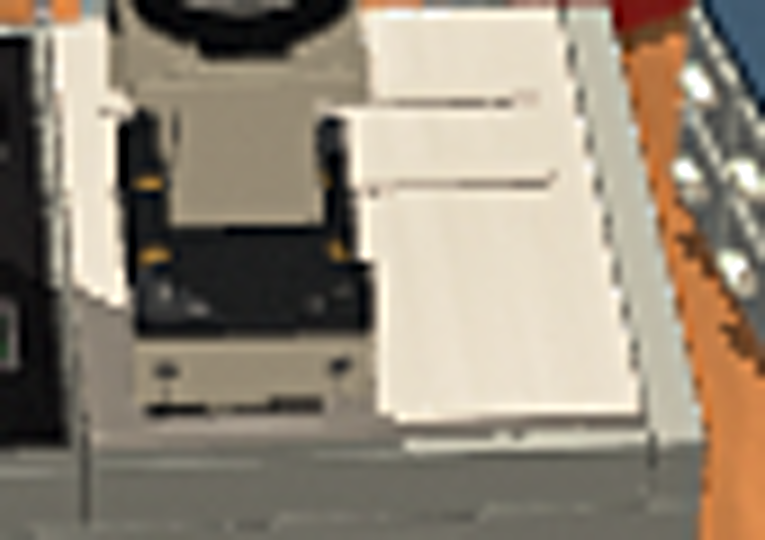

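Emit:
apply_moves([
  {"grip":0,"dp":[0,0,1],"yaw":0},
  {"grip":0,"dp":[0,0,2],"yaw":0},
  {"grip":0,"dp":[0,0,2],"yaw":0},
])

```text
time_s: 9.0
tcp_pos: [0.5463, 0.1532, 0.1534]
eef_rot: [180.0, 0.1, 169.2]
contact_force: [-6.0, -0.2, 12.7]
gripper_width: 0.0004
```

Emit:
apply_moves([
  {"grip":0,"dp":[0,0,1],"yaw":0},
  {"grip":0,"dp":[0,0,2],"yaw":0},
  {"grip":0,"dp":[0,0,2],"yaw":0},
])

```text
time_s: 9.38
tcp_pos: [0.5465, 0.1532, 0.1532]
eef_rot: [180.0, 0.1, 169.3]
contact_force: [-12.2, -0.6, 25.0]
gripper_width: 0.0004
```

The force rose to 25 N against a stop, so the hatch is shut. I'll back off and look.

Emit:
apply_moves([
  {"grip":0,"dp":[0,0,-10],"yaw":0},
  {"grip":0,"dp":[0,0,-40],"yaw":0},
  {"grip":0,"dp":[0,0,-90],"yaw":0},
  {"grip":0,"dp":[0,0,-140],"yaw":0},
  {"grip":0,"dp":[0,0,-140],"yaw":0},
])

```text
time_s: 10.0
tcp_pos: [0.5483, 0.1541, 0.2943]
eef_rot: [179.7, 0.4, 169.2]
contact_force: [-0.1, -0.1, -0.3]
gripper_width: 0.0003
```

```bash
python3 - <<'E'
from h import *
s=capture("side");crop(s,(240,90,400,210),5,"pics/s8.png");t=capture("top");crop(t,(165,145,325,265),5,"pics/t8.png")
st=get_state();print(st["tcp_pos"],st["eef_rot"],st["contact_force"],(proj(s,st["tcp_pos"])-[240,90]+.5)*5,(proj(t,st["tcp_pos"])-[165,145]+.5)*5)
E
```

```text
[0.54620935 0.15345221 0.2899089 ] [1.79939402e+02 1.43279943e-02 1.69211339e+02] [ 0.19646348 -0.2776282  -1.50528131] [[356.96779433 346.4618782 ]] [[459.04314579 350.90725161]]
```

View pics/s8.png

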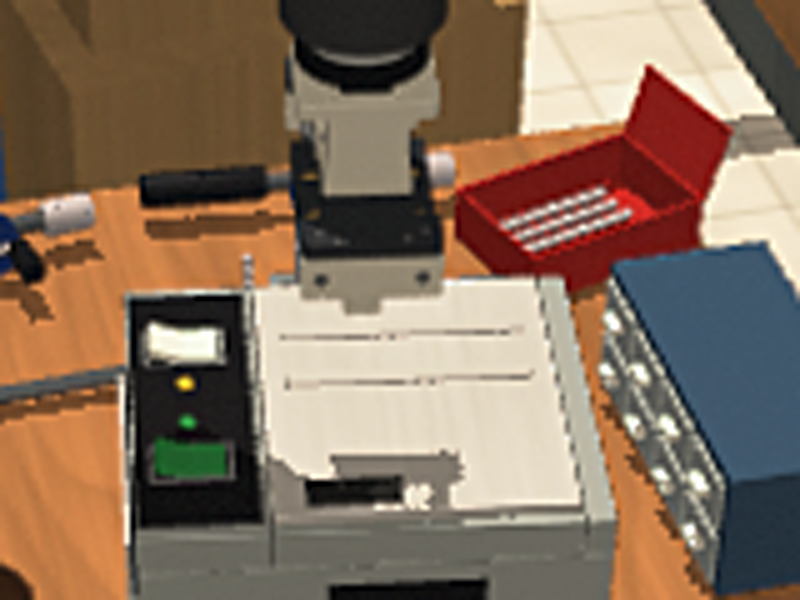

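View pics/t8.png

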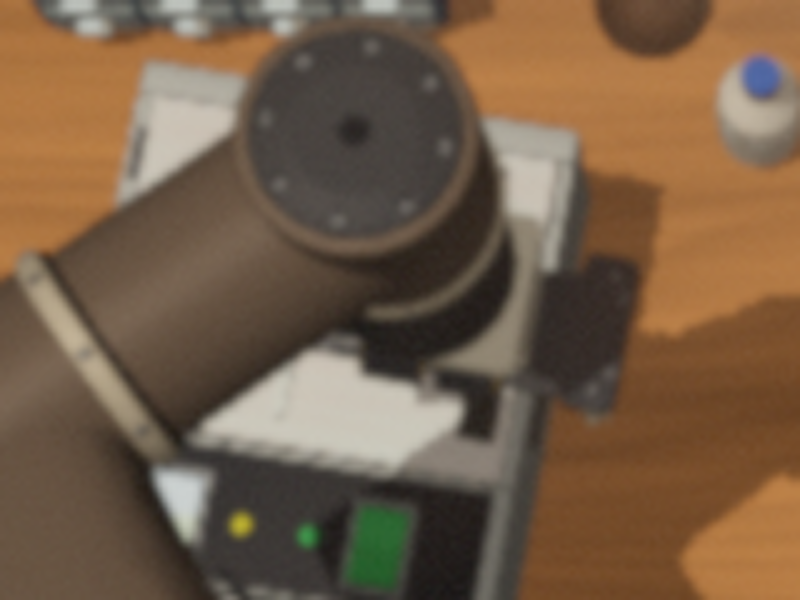

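The hatch is shut: its free edge and the pad at (355,490) in the crop lie level. The visible fingertip sits about 28 mm above the reported TCP, which agrees with the contact height, so I'll allow for that. Next is hovering over the green rocker.

```bash
python3 - <<'E'
from h import *
p=np.load("ext.npy");c,n=np.cos(p[2]),np.sin(p[2])
P=(-.132,-.06);w=[p[0]+c*P[0]-n*P[1],p[1]+n*P[0]+c*P[1],.185];print(w)
rel(w,169.5)
E
```

```text
[np.float64(0.4347633635204233), np.float64(0.21410525481957512), 0.185]
t 10.1 tcp [0.5462 0.1535 0.2899] rot [1.7994e+02 1.0000e-02 1.6921e+02] F [ 0.2  -0.28 -1.51] w 0.0003 j [  35.4    7.8   -4.9   -0.   -77.2 -136.2]
dp [120.9  38.6 104.9] rotvec [ 0.001  0.    -0.005]
```

Emit:
apply_moves([
  {"grip":0,"dp":[40,13,0],"yaw":0},
  {"grip":0,"dp":[80,26,30],"yaw":0},
  {"grip":0,"dp":[121,38.5,70],"yaw":-0.005},
  {"grip":0,"dp":[121,38.5,100],"yaw":-0.005},
  {"grip":0,"dp":[121,38.5,105],"yaw":-0.005},
  {"grip":0,"dp":[121,38.5,105],"yaw":-0.005},
])

```text
time_s: 10.85
tcp_pos: [0.4349, 0.2135, 0.1848]
eef_rot: [-179.9, -0.0, 169.5]
contact_force: [1.0, -0.3, 1.1]
gripper_width: 0.0008
```

```bash
python3 - <<'E'
from h import *
rel([.43476,.2141,.185],169.5)
s=capture("side");crop(s,(225,120,345,210),6.5,"pics/s9.png");t=capture("top");crop(t,(165,175,295,275),6,"pics/t9.png")
q=get_state()["tcp_pos"]+[0,0,.028];print(q,(proj(s,q)-[225,120]+.5)*6.5,(proj(t,q)-[165,175]+.5)*6)
E
```

```text
t 10.85 tcp [0.4349 0.2135 0.1848] rot [-1.7994e+02 -1.0000e-02  1.6949e+02] F [ 0.96 -0.31  1.08] w 0.0008 j [  49.5    3.1  -24.1    0.   -62.8 -150. ]
dp [ 0.2  0.6 -0.2] rotvec [-0.001 -0.    -0.   ]
[0.43542351 0.21381866 0.21368181] [[302.78061175 343.44753543]] [[433.19205434 505.64186789]]
```

View pics/s9.png

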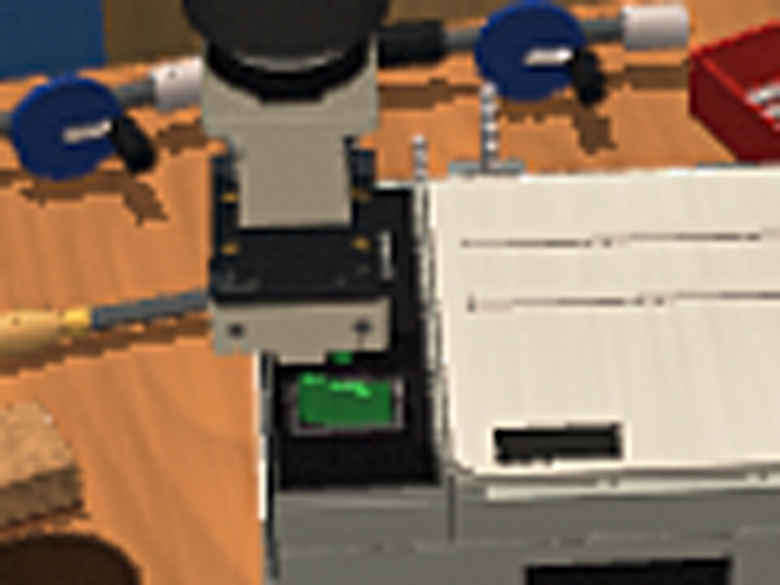

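View pics/t9.png

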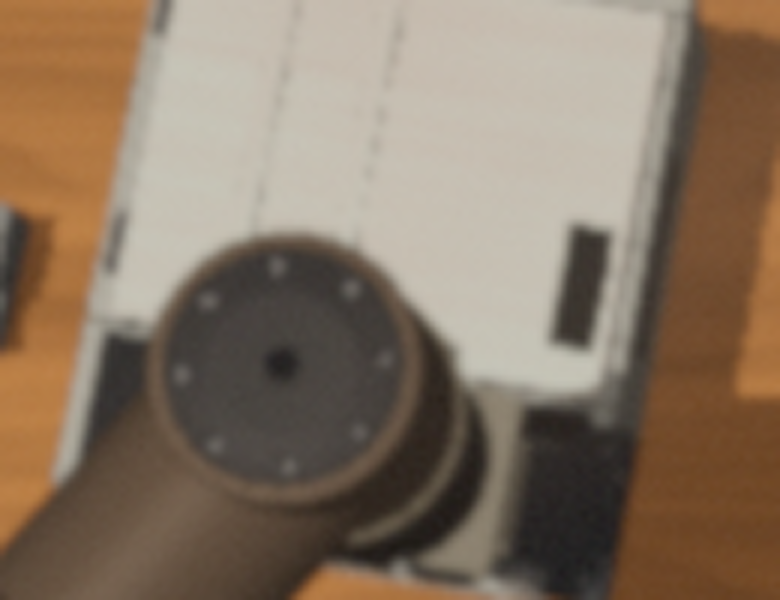

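The hatch looks level, and the fingertip at (303,357) is in line with the raised half of the green rocker, which spans (300–345, 375–430). I'll press down in small steps.

Emit:
apply_moves([
  {"grip":0,"dp":[0,0,12],"yaw":0},
  {"grip":0,"dp":[0,0,24],"yaw":0},
  {"grip":0,"dp":[0,0,30],"yaw":0},
  {"grip":0,"dp":[0,0,33],"yaw":0},
  {"grip":0,"dp":[0,0,36],"yaw":0},
  {"grip":0,"dp":[0,0,36],"yaw":0},
])

```text
time_s: 11.7
tcp_pos: [0.4345, 0.2134, 0.1503]
eef_rot: [-180.0, 0.0, 169.5]
contact_force: [-7.9, -3.0, 15.2]
gripper_width: 0.0006
```

Emit:
apply_moves([
  {"grip":0,"dp":[0,0,1],"yaw":0},
  {"grip":0,"dp":[0,0,2],"yaw":0},
  {"grip":0,"dp":[0,0,2],"yaw":0},
])

```text
time_s: 12.08
tcp_pos: [0.4346, 0.2135, 0.15]
eef_rot: [180.0, 0.1, 169.6]
contact_force: [-15.3, -4.0, 30.3]
gripper_width: -0.0002
```

Emit:
apply_moves([
  {"grip":0,"dp":[0,0,-10],"yaw":0},
  {"grip":0,"dp":[0,0,-40],"yaw":0},
  {"grip":0,"dp":[0,0,-80],"yaw":0},
  {"grip":0,"dp":[-60,0,-100],"yaw":0},
  {"grip":0,"dp":[-60,0,-100],"yaw":0},
])

```text
time_s: 12.7
tcp_pos: [0.4969, 0.2028, 0.248]
eef_rot: [179.9, 0.1, 169.4]
contact_force: [-0.6, 0.1, -1.2]
gripper_width: 0.0004
```

```bash
python3 - <<'E'
from h import *
s=capture("side");crop(s,(255,150,315,200),12,"pics/s10.png");t=capture("top");crop(t,(165,175,295,275),6,"pics/t10.png");print(get_state()["tcp_pos"],get_state()["contact_force"])
E
```

```text
[0.49384644 0.20235855 0.24625248] [-0.48053661  0.04954877 -0.73316527]
```

View pics/s10.png

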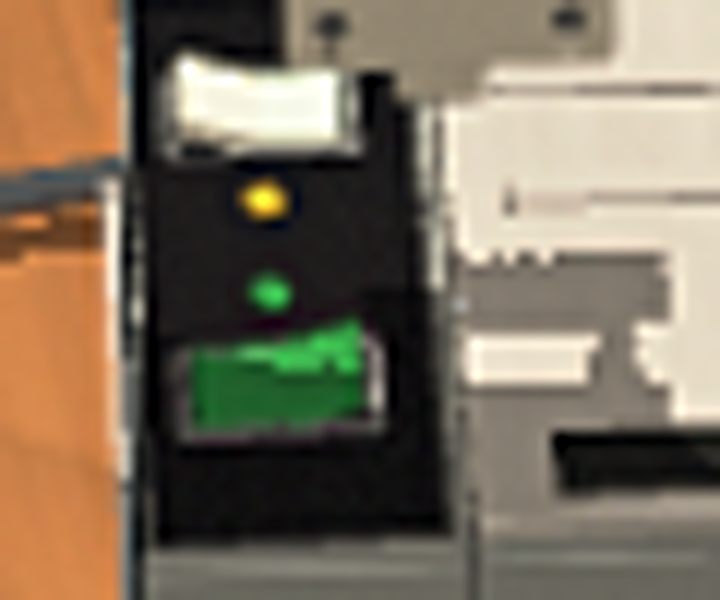

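View pics/t10.png

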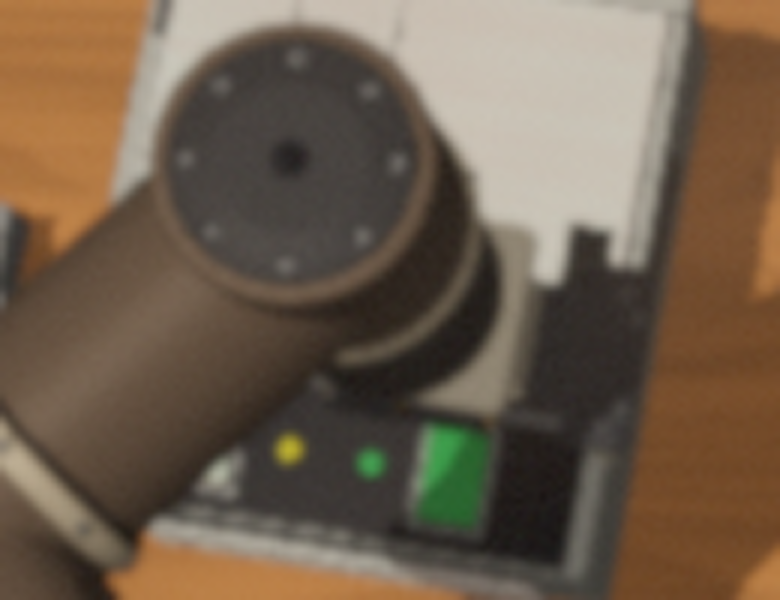

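The green rocker has flipped: its right (+x) end now stands up at (360,320) and its left end is level, the opposite of the white one. I'll check with a model overlay that it went the full way.

```bash
python3 - <<'E'
from h import *
p=np.load("ext.npy");c,n=np.cos(p[2]),np.sin(p[2]);s=capture("side")
W=lambda P:np.r_[p[0]+c*P[0]-n*P[1],p[1]+n*P[0]+c*P[1],P[2]]
f=14;im=cv2.resize(s["color"][155:195,262:302,::-1],None,fx=f,fy=f,interpolation=cv2.INTER_NEAREST)
def pl(P,col):
    q=np.array([(proj(s,W(x))[0]-[262,155]+.5)*f for x in P])+[0,-.8*f]; cv2.polylines(im,[q.astype(np.int32)],False,col,1)
def rk(y0,l,r,col):
    for y in(-.014,.014): pl([(-.134,y0+y,.175+l),(-.112,y0+y,.175),(-.09,y0+y,.175+r)],col)
rk(.06,.007,0,(0,0,255)); rk(-.06,0,.007,(255,0,255)); 
cv2.imwrite("pics/ov3.png",im)
E
```

```text
(no output)
```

View pics/ov3.png

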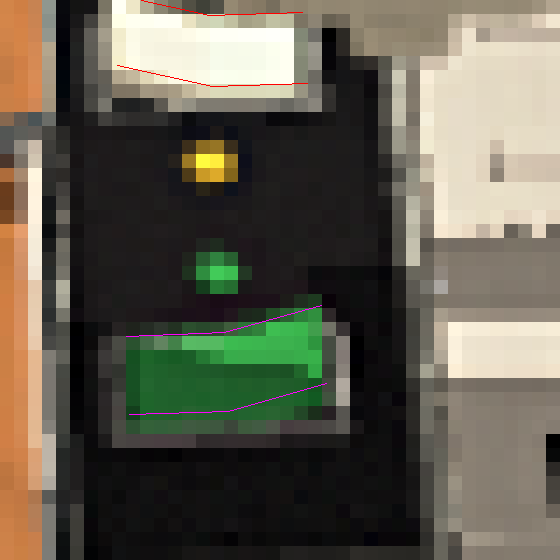

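The overlay matches the fully-on shape, and the white rocker is still off. On to START.

```bash
python3 - <<'E'
from h import *
rel([.449,-.1422,.20],180.3)
E
```

```text
t 12.85 tcp [0.4932 0.2024 0.2461] rot [-1.7996e+02 -5.0000e-02  1.6946e+02] F [-0.4  -0.54 -0.7 ] w 0.0003 j [  43.4    5.6  -13.1   -0.   -71.4 -143.9]
dp [ -19.6 -346.8   46.4] rotvec [-0.001 -0.001 -0.189]
```

Emit:
apply_moves([
  {"grip":0,"dp":[0,-50,-20],"yaw":-0.02},
  {"grip":0,"dp":[-5,-100,-20],"yaw":-0.05},
  {"grip":0,"dp":[-8,-150,-20],"yaw":-0.08},
  {"grip":0,"dp":[-11,-200,-10],"yaw":-0.11},
  {"grip":0,"dp":[-14,-250,0],"yaw":-0.14},
  {"grip":0,"dp":[-17,-300,10],"yaw":-0.17},
  {"grip":0,"dp":[-19.5,-347,30],"yaw":-0.189},
  {"grip":0,"dp":[-19.5,-347,46],"yaw":-0.189},
  {"grip":0,"dp":[-19.5,-347,46],"yaw":-0.189},
  {"grip":0,"dp":[-19.5,-347,46],"yaw":-0.189},
])

```text
time_s: 14.1
tcp_pos: [0.4497, -0.1415, 0.2014]
eef_rot: [-180.0, 0.0, -179.6]
contact_force: [-0.4, 0.3, -0.4]
gripper_width: 0.0006
```

```bash
python3 - <<'E'
from h import *
rel([.449,-.1422,.15],180.3)
s=capture("side");crop(s,(255,215,375,305),6.5,"pics/s11.png")
q=get_state()["tcp_pos"]+[0,0,.027];print(q,(proj(s,q)-[255,215]+.5)*6.5)
E
```

```text
t 14.1 tcp [ 0.4497 -0.1415  0.2014] rot [-1.7999e+02  3.0000e-02 -1.7960e+02] F [-0.38  0.34 -0.36] w 0.0006 j [  6.6   1.  -24.1   0.  -64.9 -96.2]
dp [ 0.7 -0.7 51.4] rotvec [-0.     0.001  0.002]
[ 0.44993361 -0.14140493  0.22864699] [[317.44698366 211.57503401]]
```

View pics/s11.png

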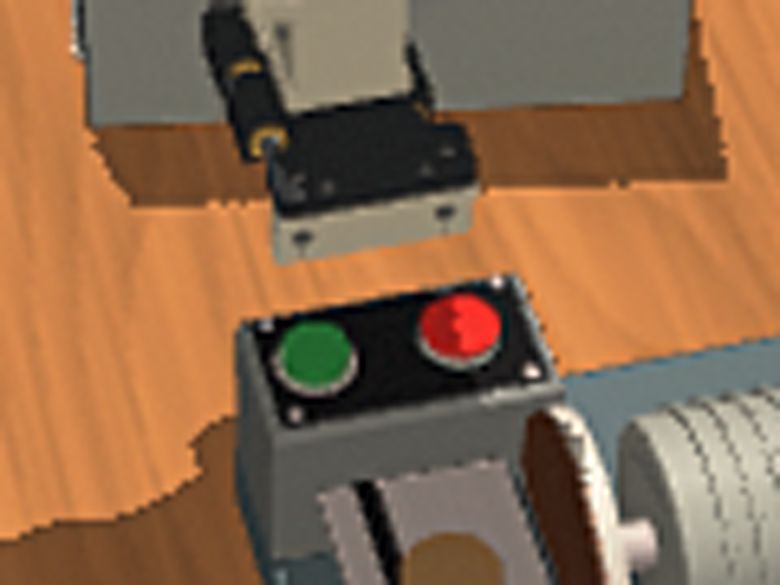

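The fingertips are hidden by the body, but the body sits where it should over START, at (315,355) in the crop. I'll go down to just above contact, then press slowly.

Emit:
apply_moves([
  {"grip":0,"dp":[0.5,-0.5,30],"yaw":0},
  {"grip":0,"dp":[0.5,-0.5,60],"yaw":0},
  {"grip":0,"dp":[0.5,-0.5,74],"yaw":0},
  {"grip":0,"dp":[0.5,-0.5,78],"yaw":0},
  {"grip":0,"dp":[0.5,-0.5,78],"yaw":0},
])

```text
time_s: 14.78
tcp_pos: [0.4496, -0.1424, 0.1236]
eef_rot: [-180.0, 0.0, -179.6]
contact_force: [-0.9, -0.1, 1.0]
gripper_width: 0.0005
```

```bash
python3 - <<'E'
from h import *
s=capture("side");crop(s,(255,215,375,305),6.5,"pics/s12.png")
E
```

```text
(no output)
```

View pics/s12.png

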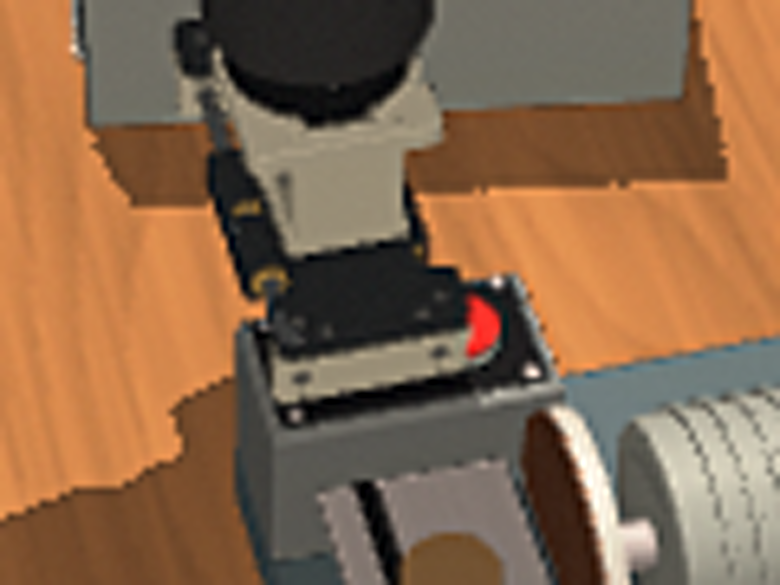

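Emit:
apply_moves([
  {"grip":0,"dp":[0,0,2],"yaw":0},
  {"grip":0,"dp":[0,0,4],"yaw":0},
  {"grip":0,"dp":[0,0,6],"yaw":0},
  {"grip":0,"dp":[0,0,8],"yaw":0},
  {"grip":0,"dp":[0,0,8],"yaw":0},
])

```text
time_s: 15.45
tcp_pos: [0.4494, -0.1426, 0.1149]
eef_rot: [-180.0, 0.0, -179.7]
contact_force: [1.6, -0.5, 1.3]
gripper_width: 0.0004
```

Emit:
apply_moves([
  {"grip":0,"dp":[0,0,1],"yaw":0},
  {"grip":0,"dp":[0,0,2],"yaw":0},
  {"grip":0,"dp":[0,0,2],"yaw":0},
])

```text
time_s: 15.82
tcp_pos: [0.4495, -0.1426, 0.1144]
eef_rot: [-180.0, 0.1, -179.6]
contact_force: [-4.5, 4.2, 18.5]
gripper_width: 0.0005
```

Emit:
apply_moves([
  {"grip":0,"dp":[0,0,1],"yaw":0},
  {"grip":0,"dp":[0,0,1],"yaw":0},
  {"grip":0,"dp":[0,0,-10],"yaw":0},
  {"grip":0,"dp":[0,0,-50],"yaw":0},
  {"grip":0,"dp":[0,0,-100],"yaw":0},
  {"grip":0,"dp":[0,0,-140],"yaw":0},
  {"grip":0,"dp":[0,0,-160],"yaw":0},
  {"grip":0,"dp":[0,0,-160],"yaw":0},
  {"grip":0,"dp":[0,0,-160],"yaw":0},
])

```text
time_s: 16.95
tcp_pos: [0.4482, -0.1424, 0.2717]
eef_rot: [180.0, -0.1, -179.7]
contact_force: [-1.1, 0.4, -0.7]
gripper_width: 0.0002
```

```bash
python3 - <<'E'
from h import *
print(get_state()["tcp_pos"],get_state()["contact_force"])
s=capture("side");crop(s,(255,235,375,325),6.5,"pics/s13.png");crop(s,(240,120,400,240),5,"pics/s13b.png")
t=capture("top");cv2.imwrite("pics/t13.png",t["color"][:,:,::-1])
E
```

```text
[ 0.44821482 -0.14242302  0.27165076] [-1.07505183  0.37241561 -0.70060064]
```

View pics/s13.png

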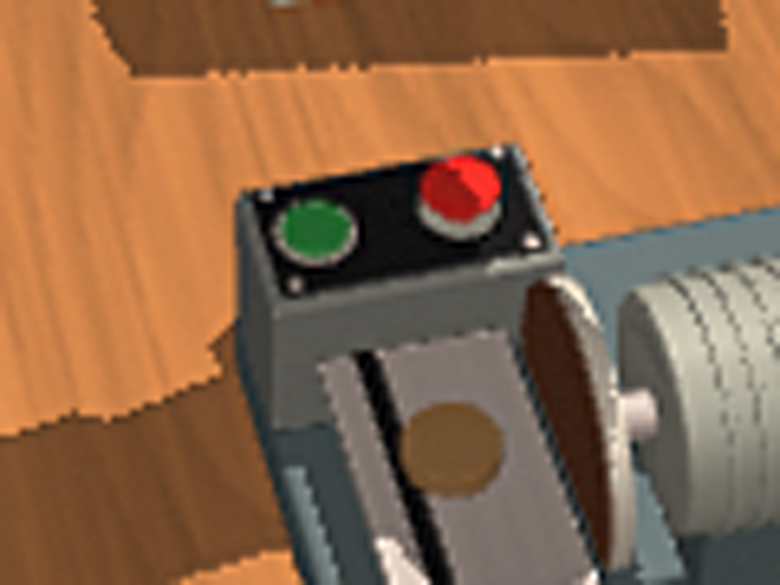

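View pics/s13b.png

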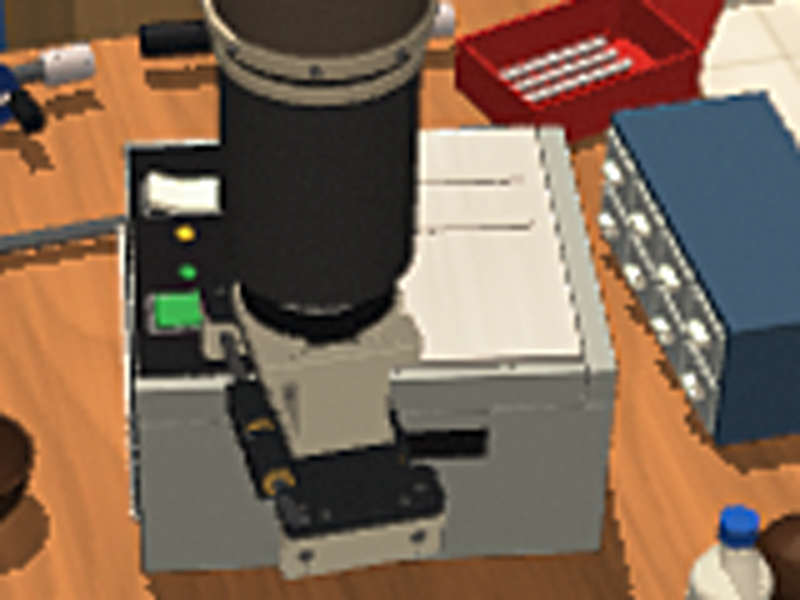

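View pics/t13.png

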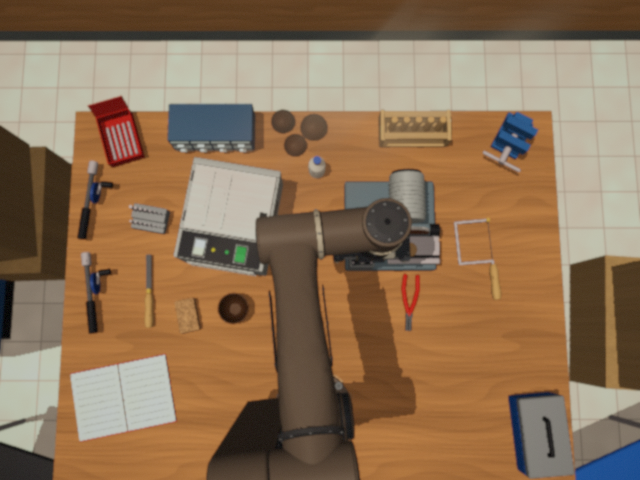

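START at (315,228) is now flush and STOP at (460,190) stands out. The hatch is level, the green rocker is on, the white one is off, the loose things are unmoved, and the arm is clear of everything. I'm handing in.

```bash
python3 -c "
from plant import close_job
print(close_job())"
```

```text
the job is handed in; nothing more can be done
None
```

I pressed the filter hatch shut, then tipped the green rocker on, then pressed START, and handed the job in at about 17 s of the 58 s allowed. All three were pressed with the closed fingertips. No verdict was reported.

**Last checks**
- **Hatch:** it was pushed to its stop with 25 N, and its free edge lined up with the predicted shut position.
- **Green rocker:** it was pushed to its stop with 30 N, and an overlay of its expected shape matched fully on.
- **START:** it was pushed to its stop with at least 18 N. The last picture shows it flush and STOP standing out.
- **Everything else:** the white rocker still showed off, and the loose things I could see were where they started. The arm was clear, with the gripper's reported position at z 0.27.

**What disagreed**
- **Fingertip height:** the reported tip position was about 25–28 mm lower than where the fingertips actually made contact, in all three presses and in the pictures. I didn't find the cause, so I went by contact force and pictures instead.
- **Rocker stop:** it came about 3 mm higher than that offset predicted.
- **Heights:** measured from two views, the rockers came out 2–5 mm higher than the text gives.

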